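# Hang the pine whistle rack on its screw

### The arm

A 7-joint arm with a two-finger parallel gripper is mounted at the origin on the work surface. World frame = base frame: x ahead of the robot, y to its left, z up, the work surface at z = 0. Lengths are in m, angles in rad, forces in N, time in s.
With the tool pointing down it reaches from about 0.425 to 0.875 m from the base axis. Payload 4.7 kg.
Tool frame: the origin (TCP) lies midway between the tips of the shut fingers; the grasp point (between the pads) lies 19 mm behind it; z points along the fingers, y is the line along which they close (so a half turn about z gives the same grasp; the last joint's range is limited). The gripper opens to 87 mm and grips with 3 to 60 N. Pads are 19 mm wide; open, the fingers measure 117 mm over their backs; the gripper's body (75 mm by 190 mm) begins 51 mm behind the grasp point.
Start: joints at [1.261, 0.321, -0.07, 1.45, 0.023, 1.371, -0.057], TCP at [0.207, -0.616, 0.223] pointing down, gripper open.
Joint ranges: [-2.86, 2.86], [-0.3, 2.09], [-1.38, 1.24], [0.06, 2.45], [-1.56, 4.7], [0.09, 2.05], [-2.69, 2.69]. Speed limits (rad/s): [2.57, 2.57, 3.14, 3.14, 3.14, 3.14, 3.14].

### API

Orientations are given as a rotation vector (axis times angle).
In Python, from bench import ctrl gives the robot as it stands. The module is installed in compiled form; this text tells all that it offers.
- The arm moves only by the shell command python3 -m handwheel 'ROWS' [FORCE]. ROWS is JSON, a list of rows, each a list of 7 numbers: the finger opening in m, from 0 to 0.087, then the shift along the tool's x, y, z in m, then the turn, a rotation vector about the tool's x, y, z in degrees. A call has 1 to 12 rows; each row shifts and turns the commanded pose from where the row before left it, along the tool's axes as they then stand; what a row does not reach is not made up. A row lasts 1/8 s, in which the tool goes at most 62.5 mm and 10.7 degrees, less where a joint would pass 70% of its speed; a pose out of reach is approached as far as the arm can. A call is refused whole if a number of a shift passes 0.0625 or a number of a turn 10.7, either way. A call with a gripper value outside its range is refused whole. The fingers move at their own pace and stop on an object; FORCE is the grip in N (left out, the last holds). Time passes only in rows, so rows that do not move let the fingers close. It gives the time, the measured TCP pose, the force, the opening and the grip force at its end, in the units of the state.
- ctrl.get_state(): the state, without advancing time (a new reading comes with each control period).
- ctrl.get_image(name): name is "scene" or "top"; returns (picture, depth): 480x640x3 uint8, blue, green, red; 480x640 float32, m along the optical axis (not along the pixel's ray), 0 where there is no reading.
- ctrl.camera_info(name): a dict with "intrinsics" (3x3 intrinsics, pixels), "D" ([k1, k2, p1, p2, k3] as OpenCV has them; the pictures are not rectified), "R" (3x3) and "t" (3): a world point X has camera coordinates R X + t. Camera axes: x right, y down, z forward; pixel columns grow to the right and rows downward; lengths in m; the calibration is good to about 2 mm. A picture is of the moment at which its call begins. camera_info takes no time and is no camera call.
- ctrl.close_job(): hands the job in; it is judged then, once.
The state is a dict: "time": time; "joint_positions": joint angles; "qd": joint speeds; "joint_torque": joint torques, N m; "position": TCP position; "tool_rot": TCP orientation; "ft_force": force on the tool from outside, world axes, zero at the start; "torque": the same for the moment, N m; "grip_width": opening from 0.0 (shut) to 1.0 (fully open); "grip_force": force on a finger pad.
Only numpy, scipy, OpenCV 4.12 (cv2) and the standard library are available. Lean on these libraries where they do the work, as an engineer would, in place of code of your own. Each camera call takes 0.05 s, during which the arm holds its last target. There are 200 camera calls.

### The job

Take the small pine whistle rack off the ledge and hang it on the screw in the low side board: pass the round hole of its keyhole plate over the screw head, lay the plate flat against the board and slide the rack down until it snaps fully home, with the screw at the top of the slot. Leave it hanging level and let go. Feel your way gently, never leaning on the screw or the board with more than about three and a half kilos (35 N), and leave the other things where they stand.

Things in the scene. Friction and masses are not known exactly. Their poses are not given: they have to be found in the camera images.
- rack: Pine whistle rack, 150 wide (y), 78 deep (x), 72 high, 0.21 kg, standing on the ledge. Origin: centre of its underside in its back plane; z up, +x out of its back. Rail 18 thick with five 14 mm holes along its front; on it two upright cheeks (z 18 to 70, x -50 to -3, outer faces at y +-28, 28 gap between). A 3 mm steel keyhole plate (56 wide, 72 high) is its back, at x -3 to 0.
- rack_hole (a point): Centre of the keyhole's 20 mm round entry hole, in the plate's back plane, 32 above the underside; an 8 mm wide slot rises from it. The hole is open to the front between the cheeks. Axes as rack.
- rack_seat (a point): Where the screw's axis lies when home: at the slot's closed top, 18 above rack_hole, in the back plane. Over the last 4 mm of the slide the screw head must ride up the ramp of a spring tongue on the plate's front, above the slot: this takes 8 to 16 N of push; it then snaps home against the solid end of the slot. The rack's weight alone does not do it.
- rack_grip (a point): Point between the cheeks for the gripper: 36 in front of the back plane, 44 above the underside; the fingers close along the rack's y on the cheeks' outer faces, 56 apart.
- board: Fixed low pine board at the stall's side, 280 wide (y), 165 high, 20 thick (x). Origin: centre of its underside; its upright face lies 10 towards -x from the origin. The hung rack has its axes parallel to the board's and its back plane on this face.
- board_mark (a point): Point on the board's face 135 above the ledge, on its centre line; axes as board. The board's only screw (shank 5, round flat head 16 wide and 4 thick, its underside 5 from the face) was driven in by eye, square to the face: its axis is up to 10 mm from this point to either side and up to 10 mm higher or lower. The rest of the face is bare.
- turntable: Bystander, fixed: wooden hand-cranked turntable, 170 square, 65 high, crank on its -x side reaching 150 from the centre. Origin: centre of its underside.
- goat: Bystander: glossy black clay goat whistle, 110 high, standing on the turntable. Origin: centre of its underside.
- ocarina: Bystander: green ceramic ocarina, 90 long (x), 52 high. Origin: centre of its underside.
- mouthpiece: Bystander: maple whistle mouthpiece standing on end, 24 wide, 58 high. Origin: centre of its underside.
- bit: Bystander: steel countersink bit lying along its x axis, 56 long, 12 high. Origin: at its middle, on the ledge.

How it is judged:
On the way:
1. the screw head is through the round hole and the plate lies on the board (x of rack_hole in the frame of screw above -0.002 m and y of rack_hole in the frame of screw between -0.0045 and 0.0045 m and z of rack_hole in the frame of screw between -0.0045 and 0.006 m), for 0.05 s.
At the end, for the whole second after the job is handed in: The rack hangs released and at rest on the screw: slot's closed top on the screw within 1.5 mm in height and 2.5 mm sideways, plate flat on the board (within 2 mm), rack level and upright within 0.08 rad; the other things stand where they were (z of rack_seat in the frame of screw between -0.0015 and 0.0015 m and y of rack_seat in the frame of screw between -0.0025 and 0.0025 m and x of rack_seat in the frame of screw between -0.002 and 0.002 m and angle between rack's own z axis and vertical below 0.08 rad and angle between the y axis of rack and the y axis of board, either way round below 0.08 rad and linear speed of rack below 0.01 m/s); the robot touches nothing.
It fails at once if the rack is pushed on the screw or the board with more than 35 N (contact force between rack and screw above 35 N or contact force between rack and board above 35 N).
It fails at once if another thing on the ledge is shifted by more than 15 mm (distance of any of goat, ocarina, mouthpiece, bit from where it was at the start of the episode above 0.015 m).
It also fails if it takes over 72 s, if anything falls off the work surface, if the arm or the gripper's body presses on something with over 40 N, if the wrist force passes 120 N, or if a joint passes its speed limit or range.

## Working session

There is one attempt and no reset: what is moved stays moved. The work goes in short steps, Python scripts to look and compute and a shell command to move; the robot and the scene stay as the last step left them, time stands still between calls to the robot, and variables do not carry over. Pictures are saved under pics/ and viewed, at most 10 in all, crops included, and the job is handed in when it is done.

```bash
mkdir -p pics
python3 - <<'E'
from bench import ctrl
import cv2, numpy as np
for n in("scene","top"):
    im,d=ctrl.get_image(n); cv2.imwrite(f"pics/{n}0.png",im); np.savez(f"{n}0.npz",im=im,d=d)
    c=ctrl.camera_info(n); print(n,{k:np.round(np.array(v),4).tolist() for k,v in c.items()})
print(ctrl.get_state())
E
```

```text
scene {'intrinsics': [[524.4243, 0.0, 320.4079], [0.0, 524.4243, 241.2722], [0.0, 0.0, 1.0]], 'D': [-0.0195, 0.0, 0.0, 0.0, 0.0], 'R': [[0.8664, 0.4993, -0.0045], [0.3685, -0.6455, -0.669], [-0.3369, 0.578, -0.7433]], 't': [-0.464, -0.1539, 1.1888]}
top {'intrinsics': [[555.3488, 0.0, 317.4744], [0.0, 555.3488, 234.2456], [0.0, 0.0, 1.0]], 'D': [-0.089, 0.0, 0.0, 0.0, 0.0], 'R': [[0.0057, -1.0, 0.0034], [-0.9941, -0.006, -0.1087], [0.1087, -0.0028, -0.9941]], 't': [-0.0456, 0.5757, 1.0821]}
{'time': 0.1, 'joint_positions': array([ 1.26109237,  0.3217658 , -0.07011737,  1.451577  ,  0.02259628,
        1.37079168, -0.05693028]), 'qd': array([-1.00505444e-04, -1.53852903e-03, -1.27968259e-03, -2.59152159e-03,
        1.63277306e-04, -1.56192036e-03,  5.04462661e-05]), 'joint_torque': array([-4.36284690e-04, -4.92567873e+01, -4.06049034e-01, -3.13400102e+01,
       -6.42215274e-02,  3.93570517e-02,  5.94774747e-05]), 'position': array([ 0.20662737, -0.61574998,  0.2215481 ]), 'tool_rot': array([-3.09880694e+00, -5.06178112e-01,  5.67455068e-04]), 'ft_force': array([-0.18287614,  0.19610681, -0.08474335]), 'torque': array([-0.05268681,  0.01230905, -0.03925293]), 'grip_force': 0.0, 'grip_width': 1.0002774739339002}
```

View pics/scene0.png

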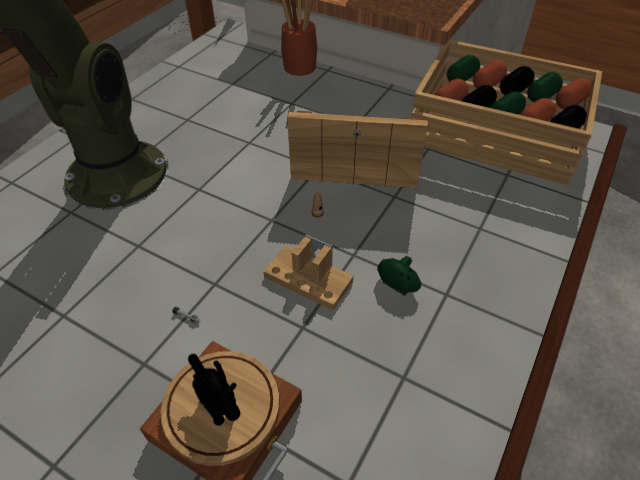

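View pics/top0.png

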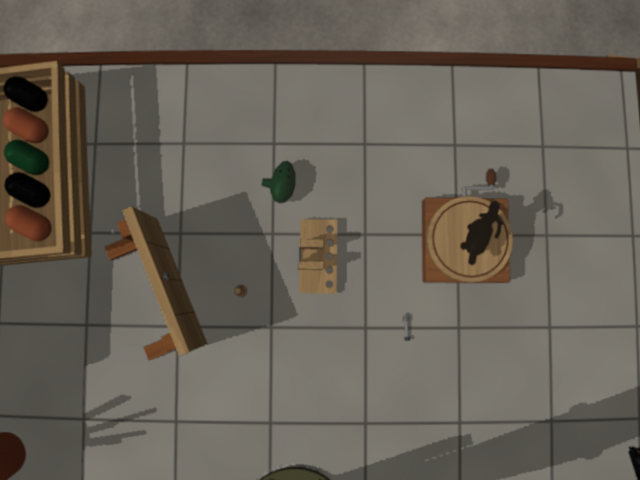

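The scene view shows the rack at about (308,272), the board with its screw at (357,132), the mouthpiece in front of the board (318,205) and the ocarina at (400,275). In the top view the rack is at (318,256) with its back to the left, and the screw is at about (167,276).

```bash
cat > h.py <<'E'
from bench import ctrl
import cv2, numpy as np
from scipy.spatial.transform import Rotation as Rot
def cam(n):
    c=ctrl.camera_info(n); return [np.array(c[k],float) for k in("intrinsics","D","R","t")]
def rays(n,px):
    K,D,R,t=cam(n); u=cv2.undistortPoints(np.array(px,float).reshape(-1,1,2),K,D).reshape(-1,2)
    return -R.T@t, np.c_[u,np.ones(len(u))], R
def onz(n,px,z):
    o,u,R=rays(n,px); d=u@R; return o+d*((z-o[2])/d[:,2])[:,None]
def onplane(n,px,p,nn):
    o,u,R=rays(n,px); d=u@R; return o+d*(((p-o)@nn)/(d@nn))[:,None]
def cloud(n,d):
    yy,xx=np.mgrid[0:480,0:640]; o,u,R=rays(n,np.c_[xx.ravel(),yy.ravel()])
    return (o+(u*d.reshape(-1,1))@R).reshape(480,640,3)
def proj(n,P):
    K,D,R,t=cam(n); return cv2.projectPoints(np.array(P,float).reshape(-1,1,3),cv2.Rodrigues(R)[0],t,K,D)[0].reshape(-1,2)
E
python3 - <<'E'
from h import *
for n,roi_r,roi_b in(("scene",(225,310,255,360),(105,195,280,435)),("top",(205,305,285,350),(195,365,95,215))):
    f=np.load(n+"0.npz"); P=cloud(n,f["d"]); ok=f["d"]>0
    q=P[roi_r[0]:roi_r[1],roi_r[2]:roi_r[3]].reshape(-1,3)
    for lo,hi in((.012,.024),(.062,.078)):
        s=q[(q[:,2]>lo)&(q[:,2]<hi)]; r=cv2.minAreaRect(s[:,:2].astype(np.float32)*1000); print(n,"rack",lo,len(s),np.median(s[:,2]).round(4),r)
    b=P[roi_b[0]:roi_b[1],roi_b[2]:roi_b[3]].reshape(-1,3)
    s=b[(b[:,2]>.158)&(b[:,2]<.175)]; print(n,"boardtop",len(s),np.median(s[:,2]),cv2.minAreaRect(s[:,:2].astype(np.float32)*1000))
    if n=="scene":
        s=b[(b[:,2]>.03)&(b[:,2]<.155)]; 
        for _ in range(4):
            c=s.mean(0); w=np.linalg.svd(s-c,full_matrices=False)[2][2]; s=s[abs((s-c)@w)<.004]
        print("face",c,w,len(s),((s-c)@w).std(), np.degrees(np.arctan2(w[1],w[0])))
    fl=P[ok][::50]; fl=fl[abs(fl[:,2])<.015]; print("floor",np.median(fl[:,2]))
S=cv2.imread("pics/scene0.png"); T=cv2.imread("pics/top0.png")
a=cv2.resize(S[100:160,310:410],None,fx=4,fy=4,interpolation=2); b=cv2.resize(T[230:330,130:210],(320,400),interpolation=2)
c=cv2.resize(T[210:305,285:350],(260,380),interpolation=2)
o=np.zeros((600,800,3),np.uint8); o[:240,:400]=a; o[200:600,410:730]=b; o[250:440+190,:260]=0; o[240:600,:260]=c[:360]; cv2.imwrite("pics/crop1.png",o)
E
```

```text
scene rack 0.012 2121 0.0183 ((533.6051635742188, -44.20650863647461), (78.17169189453125, 152.78514099121094), 89.33290100097656)
scene rack 0.062 527 0.0701 ((534.7181396484375, -29.40634536743164), (57.520015716552734, 52.80818557739258), 0.2973330616950989)
scene boardtop 1215 0.1650602574460952 ((477.17205810546875, 249.06784057617188), (279.0005187988281, 39.23433303833008), 23.89527130126953)
face [0.46694354 0.22799293 0.10206229] [ 0.44737119 -0.88591733 -0.12251329] 922 0.001322037527735332 -63.20710369273848
floor 0.0007527464758790847
top rack 0.012 2130 0.0173 ((533.8333740234375, -42.7827033996582), (150.34474182128906, 74.76951599121094), 0.13472813367843628)
top rack 0.062 408 0.0696 ((533.5744018554688, -27.98989486694336), (54.66797637939453, 50.38872528076172), 0.6354485750198364)
top boardtop 1877 0.1641473805318444 ((476.3149719238281, 251.19105529785156), (280.70721435546875, 38.36962127685547), 24.14501190185547)
floor -0.0003701757540668371
```

View pics/crop1.png

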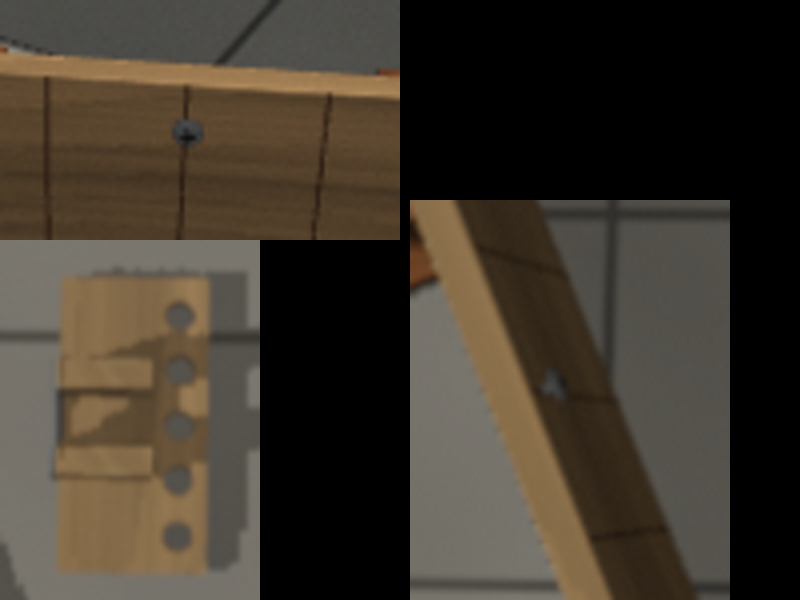

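The crop shows the screw head in the scene view at about (356.4,132.4) and in the top view at about (165.5,275.3). The rack's cheeks and plate stand clear of everything around them. Next I refine the board face line and the screw.

```bash
cat > scr.py <<'E'
from h import *
def lines(n,im,rows=None,cols=None):
    g=cv2.GaussianBlur(im,(3,3),0).astype(float)[:,:,1]; pts=[]
    if n=="top":
        for r in range(225,335):
            x0=int(round(138+(r-225)*(190-138)/(335-225))) # rough boundary
            seg=np.diff(g[r,x0-14:x0+16]); i=seg.argmin(); pts.append((x0-14+i+.5,r))
    else:
        for c in range(300,420,2):
            r0=int(round(119+(c-300)*6/120)); seg=np.diff(g[r0-7:r0+8,c]); i=seg.argmin()
            pts.append((c,r0-7+i+.5))
    return np.array(pts,float)
def fit(W):
    s=W.copy()
    for _ in range(5):
        v=cv2.fitLine(s[:,:2].astype(np.float32),cv2.DIST_HUBER,0,.001,.001).ravel(); nn=np.array([-v[1],v[0]]); e=(W[:,:2]-v[2:])@nn; s=W[abs(e)<.003]
    if v[0]<0: v[:2]*=-1
    return v,len(s)
def screw(n,im):
    x,y={"scene":(356,132),"top":(165,275)}[n]
    c=im[y-9:y+10,x-9:x+10].astype(float); m=((c[:,:,2]-c[:,:,0])<8).astype(np.uint8)
    k,l,st,ce=cv2.connectedComponentsWithStats(m); 
    j=min(range(1,k),key=lambda j:np.hypot(*(ce[j]-9))-.05*st[j,4]); return ce[j]+[x-9,y-9],st[j]+[x-9,y-9,0,0,0],m
E
python3 - <<'E'
from scr import *
L={}
for n in("scene","top"):
    im=np.load(n+"0.npz")["im"]; p=lines(n,im); W=onz(n,p,.165); v,k=fit(W); L[n]=v
    print(n,"edge ang",np.degrees(np.arctan2(v[1],v[0])),"y at x=.475:",v[3]+(.475-v[2])*v[1]/v[0],k,len(W), p[::40].tolist())
    c,st,m=screw(n,im); print(c,st); print("\n".join("".join(".#"[i] for i in r) for r in m))
E
```

```text
scene edge ang 23.554783 y at x=.475: 0.23304693 60 60 [[300.0, 117.5], [380.0, 122.5]]
[356.55882353 132.58823529] [353 130   8   6  34]
...................
...................
...................
...................
...................
...................
...................
........###........
.......######......
.......#######.....
......########.....
.......######......
........####.......
...................
...................
...................
...................
...................
...................
top edge ang 23.44664 y at x=.475: 0.23249361 110 110 [[138.5, 225.0], [154.5, 265.0], [170.5, 305.0]]
[166.13636364 275.95454545] [164 273   5   7  22]
...................
...................
...................
...................
...................
...................
...................
.........##........
.........###.......
.........###.......
........#####......
........#####......
..........###......
...........#.......
...................
...................
...................
...................
...................
```

```bash
cat >> scr.py <<'E'
A=np.radians(23.5); BX=np.array([-np.sin(A),np.cos(A),0]); BY=np.array([-np.cos(A),-np.sin(A),0]); F0=np.array([.475,.2328,0])
E
python3 - <<'E'
from scr import *
nn=BX
# board ends: centre from depth-free corner? use top-face bounds
for n in("scene","top"):
    im=np.load(n+"0.npz")["im"]; c,_,_=screw(n,im)
    P=onplane(n,[c],F0-.007*BX,nn)[0]; print(n,"screw",P,"y,z in board from F0:",(P-F0)@BY,P[2])
(o1,u1,R1),(o2,u2,R2)=[rays(n,[screw(n,np.load(n+"0.npz")["im"])[0]]) for n in("scene","top")]
d1=(u1@R1)[0];d2=(u2@R2)[0]; s=np.linalg.lstsq(np.c_[d1,-d2],o2-o1,rcond=None)[0]; a,b=o1+s[0]*d1,o2+s[1]*d2
print("tri",(a+b)/2,np.linalg.norm(a-b),((a+b)/2-F0)@BX,((a+b)/2-F0)@BY)
# rack refinement: rail outline in top view from colour, on z=.018
im=np.load("top0.npz")["im"]; hsv=cv2.cvtColor(im,cv2.COLOR_BGR2HSV); m=cv2.inRange(hsv,(8,60,90),(30,255,255)); m[:205]=0;m[305:]=0;m[:,:285]=0;m[:,350:]=0
k=max(cv2.findContours(m,0,cv2.CHAIN_APPROX_NONE)[0],key=cv2.contourArea).reshape(-1,2)
print("bbox",cv2.boundingRect(k))
W=onz("top",k,.018); right=W[(k[:,0]>325)&(k[:,1]>222)&(k[:,1]<290)]
top=W[(k[:,1]<225)&(k[:,0]>303)&(k[:,0]<334)]; bot=W[(k[:,1]>285)&(k[:,0]>303)&(k[:,0]<334)]; left=W[(k[:,0]<306)&(((k[:,1]>222)&(k[:,1]<236))|((k[:,1]>274)&(k[:,1]<290)))]
for nm,s in(("front",right),("top",top),("bot",bot),("back",left)): print(nm,np.median(s,axis=0),np.polyfit(*( (s[:,0],s[:,1]) if nm in("front","back") else (s[:,1],s[:,0])),1)[0] if len(s)>3 else None)
st=ctrl.get_state(); print(st["position"],np.round(Rot.from_rotvec(st["tool_rot"]).as_matrix(),3).tolist())
E
```

```text
scene screw [0.48719784 0.23047068 0.14216352] y,z in board from F0: -0.010257339293515307 0.1421635201382212
top screw [0.48664647 0.23023094 0.14215629] y,z in board from F0: -0.009656104520658435 0.1421562887075749
tri [0.48689594 0.23043868 0.14201348] 0.0005862438488064309 -0.006908971545291814 -0.009967715492737665
bbox (299, 219, 39, 75)
front [ 0.53343287 -0.08003628  0.018     ] -0.010332328323761294
top [ 0.60868227 -0.044188    0.018     ] -0.006152146884898519
bot [ 0.45884628 -0.04500996  0.018     ] 0.03336622645654974
back [ 0.49363456 -0.00576983  0.018     ] -0.009429188021876422
[ 0.20662737 -0.61574998  0.2215481 ] [[0.948, 0.318, -0.001], [0.318, -0.948, 0.002], [-0.0, -0.002, -1.0]]
```

```bash
cat >> h.py <<'E'
def plan(P,psi,N):
    st=ctrl.get_state(); p=st["position"]; R=Rot.from_rotvec(st["tool_rot"])
    s=np.radians(psi); T=Rot.from_matrix(np.array([[-np.sin(s),np.cos(s),0],[np.cos(s),np.sin(s),0],[0,0,-1]]))
    dr=(R.inv()*T).as_rotvec(); dp=(np.array(P)-p)/N
    print("tool err mm",np.round(R.inv().apply(np.array(P)-p)*1000,2),"deg",np.round(np.degrees(dr),2),"t",st["time"],"F",np.round(st["ft_force"],2),"M",np.round(st["torque"],2))
    for i in range(N):
        if N>1: print(np.round((R*Rot.from_rotvec(dr*i/N)).inv().apply(dp),4).tolist(),np.round(np.degrees(dr)/N,2).tolist())
E
python3 -c "
from h import *
plan([.534,-.031,.16],0,12)"
```

```text
tool err mm [ 496.43 -450.08   62.3 ] deg [-9.000e-02 -6.000e-02 -7.145e+01] t 0.1 F [-0.18  0.2  -0.08] M [-0.05  0.01 -0.04]
[0.0414, -0.0375, 0.0052] [-0.01, -0.0, -5.95]
[0.045, -0.033, 0.0052] [-0.01, -0.0, -5.95]
[0.0482, -0.0282, 0.0052] [-0.01, -0.0, -5.95]
[0.0509, -0.023, 0.0052] [-0.01, -0.0, -5.95]
[0.053, -0.0176, 0.0052] [-0.01, -0.0, -5.95]
[0.0545, -0.012, 0.0052] [-0.01, -0.0, -5.95]
[0.0555, -0.0063, 0.0051] [-0.01, -0.0, -5.95]
[0.0558, -0.0005, 0.0051] [-0.01, -0.0, -5.95]
[0.0556, 0.0053, 0.0051] [-0.01, -0.0, -5.95]
[0.0547, 0.011, 0.0051] [-0.01, -0.0, -5.95]
[0.0533, 0.0166, 0.0051] [-0.01, -0.0, -5.95]
[0.0513, 0.0221, 0.0051] [-0.01, -0.0, -5.95]
```

```bash
python3 -m handwheel '[[0.087,0.0414,-0.0375,0,0,0,-5.95],[0.087,0.045,-0.033,0,0,0,-5.95],[0.087,0.0482,-0.0282,0,0,0,-5.95],[0.087,0.0509,-0.023,0,0,0,-5.95],[0.087,0.053,-0.0176,0,0,0,-5.95],[0.087,0.0545,-0.012,0,0,0,-5.95],[0.087,0.0555,-0.0063,0,0,0,-5.95],[0.087,0.0558,-0.0005,0,0,0,-5.95],[0.087,0.0556,0.0053,0,0,0,-5.95],[0.087,0.0547,0.011,0,0,0,-5.95],[0.087,0.0533,0.0166,0,0,0,-5.95],[0.087,0.0513,0.0221,0,0,0,-5.95]]' 60
python3 -m handwheel '[[0.087,0,0,0,0,0,0],[0.087,0,0,0,0,0,0]]'
python3 -c "
from h import *
plan([.534,-.031,.025],0,1)"
```

```text
time: 1.6
position: [0.5348, -0.0303, 0.2224]
tool_rot: [2.219, 2.224, -0.001]
ft_force: [0.4, -1.3, -0.5]
grip_width: 1.001
grip_force: 0.0
time: 1.85
position: [0.5339, -0.0323, 0.222]
tool_rot: [-2.222, -2.22, 0.002]
ft_force: [-0.2, -0.0, 0.3]
grip_width: 1.002
grip_force: 0.0
tool err mm [  1.41   0.33 196.99] deg [-0.07  0.03 -0.07] t 1.85 F [-0.22 -0.02  0.3 ] M [-0.01 -0.13  0.02]
```

```bash
python3 -m handwheel '[[0.087,0.001,0,0.05,0,0,0],[0.087,0,0,0.05,0,0,0],[0.087,0,0,0.04,0,0,0],[0.087,0,0,0.03,0,0,0],[0.087,0,0,0.015,0,0,0],[0.087,0,0,0.011,0,0,0],[0.087,0,0,0,0,0,0]]'
python3 - <<'E'
from h import *
plan([.534,-.031,.025],0,1)
im,_=ctrl.get_image("scene"); cv2.imwrite("pics/pre.png",cv2.resize(im[170:330,210:410],None,fx=3,fy=3,interpolation=2))
E
```

```text
time: 2.72
position: [0.5343, -0.0313, 0.0266]
tool_rot: [2.223, 2.22, -0.0]
ft_force: [-0.2, -0.1, -0.5]
grip_width: 0.999
grip_force: 0.0
tool err mm [ 0.28 -0.34  1.56] deg [-0.01  0.01 -0.09] t 2.725 F [-0.16 -0.13 -0.46] M [ 0.01 -0.07  0.03]
```

View pics/pre.png

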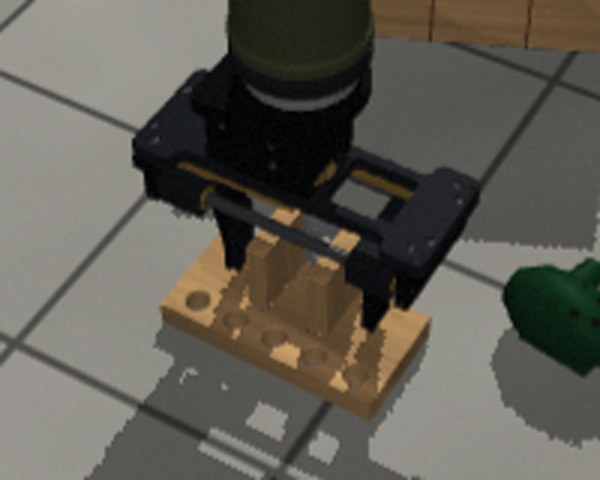

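The fingers straddle the cheeks (left finger at crop (232,265), right finger at (375,325)), just above the rail. I'll close the gripper.

```bash
python3 -m handwheel '[[0.07,0,0,0,0,0,0],[0.062,0,0,0,0,0,0],[0.055,0,0,0,0,0,0],[0.05,0,0,0,0,0,0],[0.045,0,0,0,0,0,0],[0.045,0,0,0,0,0,0]]' 55
python3 -m handwheel '[[0.045,0,0,-0.01,0,0,0],[0.045,0,0,-0.03,0,0,0],[0.045,0,0,-0.04,0,0,0],[0.045,0,0,-0.05,0,0,0],[0.045,0,0,-0.02,0,0,0],[0.045,0,0,0,0,0,0]]'
python3 -c "
from h import *
plan([.534,-.031,.177],0,1)"
```

```text
time: 3.52
position: [0.5341, -0.0309, 0.0266]
tool_rot: [-2.222, -2.22, 0.001]
ft_force: [-2.4, -0.2, 3.5]
grip_width: 0.639
grip_force: 55.0
time: 4.28
position: [0.5357, -0.0308, 0.1784]
tool_rot: [2.22, 2.218, 0.003]
ft_force: [-0.2, 0.7, -2.6]
grip_width: 0.642
grip_force: 55.0
tool err mm [-0.24 -1.66  1.36] deg [ 0.23  0.06 -0.05] t 4.275 F [-0.22  0.74 -2.61] M [-0.04 -0.07  0.  ]
```

```bash
python3 -c "
from h import *
plan([.5072,.1836,.15],23.5,6)"
```

```text
tool err mm [214.36 -28.74  28.04] deg [  0.22   0.1  -23.55] t 4.275 F [-0.22  0.74 -2.61] M [-0.04 -0.07  0.  ]
[0.0357, -0.0048, 0.0047] [0.04, 0.02, -3.92]
[0.036, -0.0023, 0.0047] [0.04, 0.02, -3.92]
[0.036, 0.0001, 0.0047] [0.04, 0.02, -3.92]
[0.0359, 0.0026, 0.0047] [0.04, 0.02, -3.92]
[0.0357, 0.0051, 0.0047] [0.04, 0.02, -3.92]
[0.0353, 0.0075, 0.0047] [0.04, 0.02, -3.92]
```

```bash
python3 -m handwheel '[[0.045,0.018,-0.0025,0.0047,0,0,-2],[0.045,0.0357,-0.0048,0.0047,0,0,-3.92],[0.045,0.036,-0.0023,0.0047,0,0,-3.92],[0.045,0.036,0.0001,0.0047,0,0,-3.92],[0.045,0.0359,0.0026,0.0047,0,0,-3.92],[0.045,0.0350,0.0051,0.0047,0,0,-3.92],[0.045,0.0177,0.004,0,0,0,-1.9],[0.045,0,0,0,0,0,0],[0.045,0,0,0,0,0,0]]'
python3 - <<'E'
from scr import *
plan([.5072,.1836,.1366],23.5,1)
for n in("scene","top"):
    im,d=ctrl.get_image(n); np.savez(n+"1.npz",im=im,d=d); 
    x,y=proj(n,[.5,.21,.15])[0].astype(int); c=im[max(0,y-50):y+50,x-65:x+65]; cv2.imwrite(f"pics/{n}1.png",cv2.resize(c,None,fx=3,fy=3,interpolation=2)); print(x-65,max(0,y-50))
a=cv2.imread("pics/scene1.png");b=cv2.imread("pics/top1.png"); o=np.vstack([a,b]); cv2.imwrite("pics/both1.png",o); print(o.shape)
E
```

```text
time: 5.4
position: [0.4996, 0.1808, 0.1481]
tool_rot: [1.725, 2.625, -0.002]
ft_force: [0.2, -1.9, -2.8]
grip_width: 0.639
grip_force: 55.0
tool err mm [-0.48  8.09 11.45] deg [-0.04  0.05 -0.13] t 5.4 F [ 0.25 -1.86 -2.81] M [-0.04 -0.17  0.04]
292 86
111 218
(600, 390, 3)
```

View pics/both1.png

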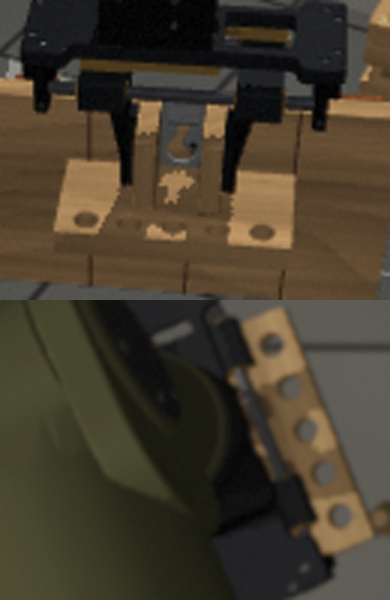

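The scene crop shows the rack level in the gripper in front of the board, with the screw head visible through the keyhole at about crop (190,147). I'll check the rack's position in the tool frame.

Run:
```python
from scr import *
st=ctrl.get_state(); p=st["position"]; R=Rot.from_rotvec(st["tool_rot"])
for n in("scene","top"):
    f=np.load(n+"1.npz"); P=cloud(n,f["d"]); hsv=cv2.cvtColor(f["im"],cv2.COLOR_BGR2HSV); m=(hsv[:,:,1]>60)&(f["d"]>0)
    q=R.inv().apply((P[m]-p))*1000; z0=26.6-18
    s=q[(abs(q[:,2]-z0)<6)&(abs(q[:,1])<85)&(q[:,0]<30)&(q[:,0]>-70)]
    A_=np.c_[s[:,:2],np.ones(len(s))]; c=np.linalg.lstsq(A_,s[:,2],rcond=None)[0]
    print(n,len(s),"z med",np.median(s[:,2]),"slopes deg",np.degrees(c[:2]),"rect",cv2.minAreaRect(s[:,:2].astype(np.float32)),np.percentile(s,[1,99],axis=0)[:,:2].round(1).tolist())
# plan hole vs screw
im=np.load("scene1.npz")["im"]
for nm,w in(("hole",[28,0,-5.4]),("seat",[28,0,-23.4])): print(nm,proj("scene",[p+R.apply(np.array(w)/1000)]))
x,y=proj("scene",[p+R.apply([.028,0,-.0054])])[0].astype(int); cv2.imwrite("pics/hole1.png",cv2.resize(im[y-25:y+25,x-30:x+30],None,fx=10,fy=10,interpolation=0)); print(x-30,y-25)
```

```text
scene 1771 z med 8.470167795822436 slopes deg [-1.35863815 -0.02939957] rect ((-13.302471160888672, 0.7614974975585938), (81.55162048339844, 150.67591857910156), 0.6555126309394836) [[-52.8, -73.0], [24.3, 74.4]]
top 1145 z med 9.50847339604954 slopes deg [-3.80904929e-01 -2.30594104e-04] rect ((-27.957290649414062, 0.3211822509765625), (150.43067932128906, 44.888221740722656), 89.97113037109375) [[-49.8, -73.1], [-7.3, 74.2]]
hole [[351.87748384 134.53475752]]
seat [[352.25062567 126.92722976]]
321 109
```

View pics/hole1.png

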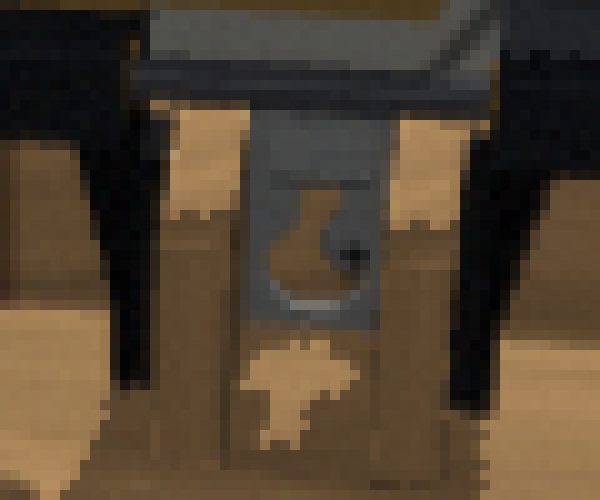

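```bash
python3 -m handwheel '[[0.045,0,0.0076,0.006,0,0,-0.1],[0.045,0,0,0.0055,0,0,0],[0.045,0.007,0,0,0,0,0],[0.045,0.007,0,0,0,0,0],[0.045,0,0,0,0,0,0],[0.045,0,0,0,0,0,0]]'
python3 - <<'E'
from scr import *
plan([.5072,.1836,.1366],23.5,1)
st=ctrl.get_state(); p=st["position"]; R=Rot.from_rotvec(st["tool_rot"])
im,d=ctrl.get_image("scene"); print("hole",proj("scene",[p+R.apply([.028,.0,-.0054])]),"screw",proj("scene",[[.4869,.2304,.142],[.4877,.2286,.142]]))
x,y=327,107; cv2.imwrite("pics/hole2.png",cv2.resize(im[y:y+50,x:x+60],None,fx=10,fy=10,interpolation=0))
E
```

```text
time: 6.25
position: [0.5008, 0.1981, 0.137]
tool_rot: [1.721, 2.628, -0.0]
ft_force: [0.7, 0.2, -3.0]
grip_width: 0.643
grip_force: 55.0
tool err mm [-15.82   0.09   0.4 ] deg [0.02 0.03 0.07] t 6.25 F [ 0.66  0.24 -3.02] M [ 0.01 -0.12 -0.04]
hole [[356.07803146 134.62755163]] screw [[356.40697054 132.62931064]
 [356.34972269 133.21906978]]
```

View pics/hole2.png

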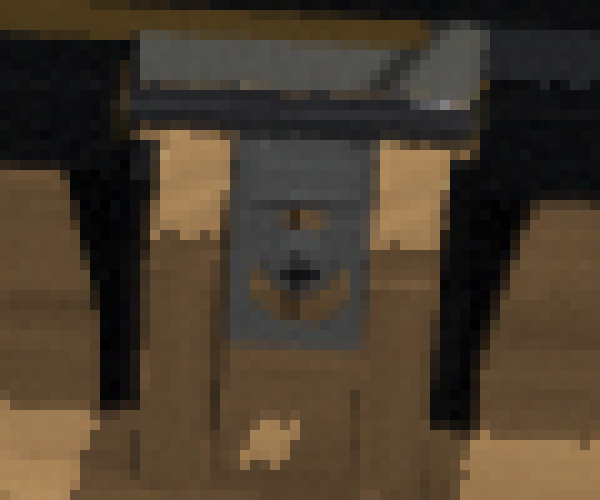

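The hole is centred on the head laterally (both near column 299) and the height agrees with the projection. I'll advance gently.

```bash
python3 -m handwheel '[[0.045,0.003,0,0,0,0,0],[0.045,0.002,0,0,0,0,0],[0.045,0.001,0,0,0,0,0],[0.045,0,0,0,0,0,0]]'
python3 -m handwheel '[[0.045,0.001,0,0,0,0,0],[0.045,0,0,0,0,0,0]]'
python3 -m handwheel '[[0.045,0.001,0,0,0,0,0],[0.045,0,0,0,0,0,0]]'
python3 -c "
from h import *
plan([.5072,.1836,.1366],23.5,1)"
```

```text
time: 6.8
position: [0.4983, 0.2036, 0.1368]
tool_rot: [1.721, 2.628, -0.0]
ft_force: [-0.2, 0.5, -2.6]
grip_width: 0.642
grip_force: 55.0
time: 7.05
position: [0.4979, 0.2044, 0.1368]
tool_rot: [-1.721, -2.628, 0.0]
ft_force: [0.0, -0.2, -1.8]
grip_width: 0.638
grip_force: 55.0
time: 7.3
position: [0.4975, 0.2054, 0.1368]
tool_rot: [1.721, 2.628, 0.0]
ft_force: [-0.3, -0.4, -3.5]
grip_width: 0.64
grip_force: 55.0
tool err mm [-23.87   0.15   0.22] deg [ 0.   -0.    0.06] t 7.3 F [-0.3  -0.38 -3.47] M [-0.05 -0.12 -0.  ]
```

```bash
python3 -m handwheel '[[0.045,0.001,0,0,0,0,0],[0.045,0.001,0,0,0,0,0],[0.045,0.001,0,0,0,0,0],[0.045,0,0,0,0,0,0]]'
python3 -m handwheel '[[0.045,0.001,0,0,0,0,0],[0.045,0,0,0,0,0,0]]'
python3 -m handwheel '[[0.045,0.001,0,0,0,0,0],[0.045,0,0,0,0,0,0]]'
python3 -c "
from h import *
plan([.5072,.1836,.1366],23.5,1)"
```

```text
time: 7.8
position: [0.4963, 0.2082, 0.1368]
tool_rot: [1.721, 2.628, 0.0]
ft_force: [0.2, 0.5, -2.2]
grip_width: 0.641
grip_force: 55.0
time: 8.05
position: [0.4959, 0.2091, 0.1368]
tool_rot: [-1.721, -2.628, 0.0]
ft_force: [-0.1, -0.5, -3.0]
grip_width: 0.639
grip_force: 55.0
time: 8.3
position: [0.4955, 0.21, 0.1368]
tool_rot: [-1.721, -2.628, 0.0]
ft_force: [-0.1, -0.1, -2.3]
grip_width: 0.64
grip_force: 55.0
tool err mm [-28.91   0.18   0.22] deg [-0.    0.    0.06] t 8.3 F [-0.07 -0.13 -2.35] M [-0.   -0.1   0.01]
```

```bash
python3 -m handwheel '[[0.045,0.0005,0,0,0,0,0],[0.045,0,0,0,0,0,0]]'
python3 -m handwheel '[[0.045,0.0005,0,0,0,0,0],[0.045,0,0,0,0,0,0]]'
python3 -c "
from h import *
plan([.5072,.1836,.1366],23.5,1)"
```

```text
time: 8.55
position: [0.4953, 0.2104, 0.1368]
tool_rot: [1.721, 2.628, -0.0]
ft_force: [0.6, 0.3, -2.0]
grip_width: 0.638
grip_force: 55.0
time: 8.8
position: [0.4952, 0.2107, 0.1368]
tool_rot: [1.721, 2.628, -0.0]
ft_force: [0.4, -0.8, -2.3]
grip_width: 0.64
grip_force: 55.0
tool err mm [-29.62   0.19   0.21] deg [-0.01  0.01  0.05] t 8.8 F [ 0.35 -0.77 -2.28] M [-0.1  -0.11 -0.01]
```

```bash
python3 -m handwheel '[[0.045,0.0005,0,0,0,0,0],[0.045,0,0,0,0,0,0]]'
python3 -m handwheel '[[0.045,0.0005,0,0,0,0,0],[0.045,0,0,0,0,0,0]]'
python3 -c "
from h import *
plan([.5072,.1836,.1366],23.5,1)"
```

```text
time: 9.05
position: [0.4952, 0.2107, 0.1368]
tool_rot: [1.721, 2.627, -0.001]
ft_force: [0.7, -2.3, -2.3]
grip_width: 0.638
grip_force: 55.0
time: 9.3
position: [0.4952, 0.2107, 0.1368]
tool_rot: [1.721, 2.627, -0.001]
ft_force: [1.9, -5.1, -0.9]
grip_width: 0.635
grip_force: 55.0
tool err mm [-29.68   0.18   0.27] deg [-0.01  0.08  0.02] t 9.3 F [ 1.89 -5.07 -0.94] M [-0.92 -0.38  0.15]
```

```bash
python3 -m handwheel '[[0.045,-0.0006,0,0.001,0,0,0],[0.045,0,0,0.002,0,0,0],[0.045,0,0,0.001,0,0,0],[0.045,0,0,0,0,0,0]]'
python3 -m handwheel '[[0.045,0,0,0.001,0,0,0],[0.045,0,0,0.001,0,0,0],[0.045,0,0,0,0,0,0]]'
python3 -m handwheel '[[0.045,0,0,0.001,0,0,0],[0.045,0,0,0.001,0,0,0],[0.045,0,0,0,0,0,0]]'
python3 -c "
from h import *
plan([.4952,.2107,.1368],23.5,1)"
```

```text
time: 9.8
position: [0.4955, 0.2109, 0.1328]
tool_rot: [1.721, 2.627, 0.0]
ft_force: [2.0, -4.9, 0.8]
grip_width: 0.64
grip_force: 55.0
time: 10.18
position: [0.4955, 0.2109, 0.1309]
tool_rot: [1.721, 2.627, 0.0]
ft_force: [3.4, -3.9, 0.4]
grip_width: 0.639
grip_force: 55.0
time: 10.55
position: [0.4954, 0.2109, 0.1288]
tool_rot: [1.721, 2.627, 0.0]
ft_force: [2.2, -4.6, 0.2]
grip_width: 0.639
grip_force: 55.0
tool err mm [-0.07 -0.25 -7.95] deg [0.03 0.04 0.04] t 10.55 F [ 2.21 -4.65  0.19] M [-0.98 -0.55  0.12]
```

```bash
python3 -m handwheel '[[0.045,-0.0003,0,0.001,0,0,0],[0.045,0,0,0.001,0,0,0],[0.045,0,0,0.001,0,0,0],[0.045,0,0,0,0,0,0]]'
python3 -m handwheel '[[0.045,0,0,0.001,0,0,0],[0.045,0,0,0.001,0,0,0],[0.045,0,0,0,0,0,0]]'
python3 -m handwheel '[[0.045,0,0,0.001,0,0,0],[0.045,0,0,0,0,0,0]]'
python3 -c "
from h import *
plan([.4952,.2107,.1368],23.5,1)"
```

```text
time: 11.05
position: [0.4953, 0.2108, 0.1257]
tool_rot: [1.721, 2.628, 0.0]
ft_force: [2.5, -4.4, 0.0]
grip_width: 0.637
grip_force: 55.0
time: 11.42
position: [0.4952, 0.2108, 0.1237]
tool_rot: [1.721, 2.628, -0.0]
ft_force: [3.5, -4.2, 0.4]
grip_width: 0.637
grip_force: 55.0
time: 11.68
position: [0.4952, 0.2108, 0.1227]
tool_rot: [1.721, 2.628, -0.0]
ft_force: [2.1, -4.0, 1.0]
grip_width: 0.641
grip_force: 55.0
tool err mm [ -0.05  -0.03 -14.12] deg [-0.    0.01  0.05] t 11.675 F [ 2.09 -4.02  0.96] M [-0.99 -0.52  0.1 ]
```

```bash
for i in 1; do python3 -m handwheel '[[0.045,0,0,0.001,0,0,0],[0.045,0,0,0,0,0,0]]'; done
python3 -m handwheel '[[0.045,0,0,0.0007,0,0,0],[0.045,0,0,0,0,0,0]]'
python3 -m handwheel '[[0.045,0,0,0.0007,0,0,0],[0.045,0,0,0,0,0,0]]'
```

```text
time: 11.92
position: [0.4952, 0.2108, 0.1217]
tool_rot: [1.721, 2.628, -0.0]
ft_force: [3.0, -4.5, 0.2]
grip_width: 0.636
grip_force: 55.0
time: 12.18
position: [0.4952, 0.2108, 0.1212]
tool_rot: [1.721, 2.628, -0.0]
ft_force: [1.9, -6.0, 2.2]
grip_width: 0.64
grip_force: 55.0
time: 12.42
position: [0.4953, 0.2108, 0.1207]
tool_rot: [1.721, 2.628, -0.0]
ft_force: [2.2, -5.1, 3.3]
grip_width: 0.642
grip_force: 55.0
```

```bash
for i in 1; do python3 -m handwheel '[[0.045,0,0,0.0008,0,0,0],[0.045,0,0,0,0,0,0]]'; done
python3 -m handwheel '[[0.045,0,0,0.0008,0,0,0],[0.045,0,0,0,0,0,0]]'
python3 -m handwheel '[[0.045,0,0,0.0008,0,0,0],[0.045,0,0,0,0,0,0]]'
```

```text
time: 12.68
position: [0.4954, 0.2109, 0.1201]
tool_rot: [1.721, 2.628, -0.0]
ft_force: [0.8, -4.8, 4.8]
grip_width: 0.642
grip_force: 55.0
time: 12.92
position: [0.4955, 0.2109, 0.1196]
tool_rot: [1.721, 2.627, 0.0]
ft_force: [1.6, -5.8, 7.0]
grip_width: 0.643
grip_force: 55.0
time: 13.18
position: [0.4956, 0.2109, 0.1191]
tool_rot: [1.72, 2.627, 0.0]
ft_force: [0.8, -6.0, 7.5]
grip_width: 0.638
grip_force: 55.0
```

```bash
for i in 1; do python3 -m handwheel '[[0.045,0,0,0.0008,0,0,0],[0.045,0,0,0,0,0,0]]'; done
python3 -m handwheel '[[0.045,0,0,0.0007,0,0,0],[0.045,0,0,0,0,0,0]]'
python3 -m handwheel '[[0.045,0,0,0.0007,0,0,0],[0.045,0,0,0,0,0,0]]'
```

```text
time: 13.42
position: [0.4957, 0.211, 0.1181]
tool_rot: [1.72, 2.627, 0.001]
ft_force: [1.6, -6.8, 5.6]
grip_width: 0.641
grip_force: 55.0
time: 13.68
position: [0.4958, 0.211, 0.1176]
tool_rot: [1.72, 2.627, 0.001]
ft_force: [1.3, -5.4, 6.7]
grip_width: 0.64
grip_force: 55.0
time: 13.92
position: [0.4959, 0.2111, 0.1173]
tool_rot: [1.72, 2.627, 0.001]
ft_force: [-0.1, -5.6, 9.5]
grip_width: 0.64
grip_force: 55.0
```

```bash
python3 -m handwheel '[[0.045,0,0,0.0007,0,0,0],[0.045,0,0,0,0,0,0]]'
python3 -m handwheel '[[0.045,0,0,0.0006,0,0,0],[0.045,0,0,0,0,0,0]]'
python3 - <<'E'
from h import *
plan([.4952,.2107,.1188],23.5,1)
im,d=ctrl.get_image("scene")
x,y=327,107; cv2.imwrite("pics/hole3.png",cv2.resize(im[y:y+50,x:x+60],None,fx=10,fy=10,interpolation=0))
E
```

```text
time: 14.18
position: [0.4959, 0.2111, 0.1171]
tool_rot: [1.72, 2.627, 0.001]
ft_force: [-1.3, -7.3, 13.3]
grip_width: 0.638
grip_force: 55.0
time: 14.42
position: [0.496, 0.2111, 0.117]
tool_rot: [1.72, 2.627, 0.0]
ft_force: [-1.7, -8.0, 16.2]
grip_width: 0.638
grip_force: 55.0
tool err mm [-0.04 -0.86 -1.83] deg [0.08 0.1  0.07] t 14.425 F [-1.66 -7.98 16.17] M [-1.38  0.54  0.38]
```

View pics/hole3.png

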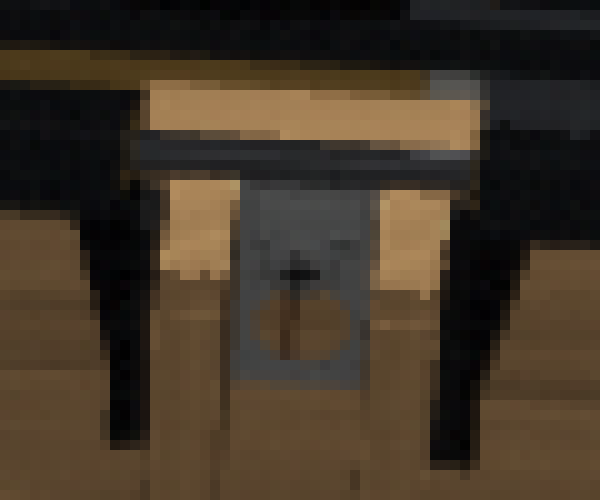

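The picture shows the head at crop (298,270), in the top of the slot, with the empty hole below it at (302,325). The steep rise in force fits the solid end of the slot. One more small push will confirm it before I unload.

```bash
python3 -m handwheel '[[0.045,-0.0005,0,0.0006,0,0,0],[0.045,0,0,0,0,0,0]]'
python3 -m handwheel '[[0.045,-0.0003,0,0.0004,0,0,0],[0.045,0,0,0,0,0,0]]'
```

```text
time: 14.72
position: [0.496, 0.2111, 0.1168]
tool_rot: [1.719, 2.627, 0.001]
ft_force: [-3.2, -7.5, 18.3]
grip_width: 0.636
grip_force: 55.0
time: 14.98
position: [0.496, 0.2111, 0.1167]
tool_rot: [1.719, 2.627, 0.001]
ft_force: [-4.4, -7.1, 21.9]
grip_width: 0.641
grip_force: 55.0
```

```bash
python3 -m handwheel '[[0.045,0,0.0004,-0.0012,0,0,0],[0.045,0,0.0004,-0.0012,0,0,0],[0.045,0,0,-0.0005,0,0,0],[0.045,0,0,0,0,0,0]]'
```

```text
time: 15.48
position: [0.496, 0.2111, 0.1169]
tool_rot: [-1.72, -2.629, -0.0]
ft_force: [-1.2, -3.4, 7.0]
grip_width: 0.64
grip_force: 55.0
```

```bash
python3 -m handwheel '[[0.045,-0.0002,0,-0.0008,0,0,0],[0.045,0,0,0,0,0,0]]'
python3 -m handwheel '[[0.058,0,0,0,0,0,0],[0.062,0,0,0,0,0,0],[0.068,0,0,0,0,0,0],[0.075,0,0,0,0,0,0],[0.082,0,0,0,0,0,0],[0.082,0,0,0,0,0,0],[0.082,0,0,0,0,0,0]]'
python3 -c "
from h import *
plan([.4952,.2107,.1188],23.5,1)"
```

```text
time: 15.72
position: [0.4959, 0.2111, 0.117]
tool_rot: [-1.72, -2.628, -0.001]
ft_force: [0.4, -0.4, 1.9]
grip_width: 0.636
grip_force: 55.0
time: 16.6
position: [0.4962, 0.2103, 0.1172]
tool_rot: [1.721, 2.628, -0.0]
ft_force: [-0.3, -0.4, 0.7]
grip_width: 0.94
grip_force: 0.0
tool err mm [ 0.78 -0.79 -1.59] deg [-0.    0.    0.05] t 16.6 F [-0.35 -0.36  0.74] M [-0.04 -0.14 -0.01]
```

```bash
python3 -m handwheel '[[0.082,0,0,-0.005,0,0,0],[0.082,0,0,-0.01,0,0,0],[0.082,0,0,-0.02,0,0,0],[0.082,0,0,-0.04,0,0,0],[0.082,-0.02,0,-0.05,0,0,0],[0.082,-0.05,0,-0.03,0,0,0],[0.082,-0.06,0,0,0,0,0],[0.082,-0.06,0,0,0,0,0],[0.082,-0.06,0,0,0,0,0],[0.082,0,0,0,0,0,0]]'
python3 - <<'E'
from scr import *
for n in("scene","top"):
    im,d=ctrl.get_image(n); np.savez(n+"2.npz",im=im,d=d)
    P=cloud(n,d); hsv=cv2.cvtColor(im,cv2.COLOR_BGR2HSV); m=(hsv[:,:,1]>60)&(d>0)
    q=P[m]-F0; b=np.c_[q@BX,(q-(np.array([.4841,.2369,0])-F0))@BY,q[:,2]]*1000
    s=b[(abs(b[:,2]-110)<6)&(abs(b[:,1])<85)&(b[:,0]<-8)&(b[:,0]>-90)]
    c=np.linalg.lstsq(np.c_[s[:,:2],np.ones(len(s))],s[:,2],rcond=None)[0]
    print(n,len(s),"rail top z",np.median(s[:,2]),"slopes deg",np.degrees(c[:2]),cv2.minAreaRect(s[:,:2].astype(np.float32)))
S=cv2.imread("pics/scene0.png"); im=np.load("scene2.npz")["im"]
a=cv2.resize(im[95:215,280:440],(800,600),interpolation=2); cv2.imwrite("pics/end.png",a)
df=cv2.absdiff(S,im).max(2)
for nm,(x,y) in dict(goat=(215,390),oca=(400,275),mp=(318,205),bit=(186,316)).items(): print(nm,(df[y-15:y+15,x-15:x+15]>40).sum())
E
```

```text
time: 17.85
position: [0.5975, -0.0262, 0.2727]
tool_rot: [1.734, 2.618, -0.002]
ft_force: [-0.4, 0.5, 0.5]
grip_width: 0.938
grip_force: 0.0
scene 1302 rail top z 108.83178331809174 slopes deg [ 1.08346837 -0.16780329] ((-45.76720428466797, -2.5693130493164062), (75.33714294433594, 147.14039611816406), 0.03031856007874012)
top 2273 rail top z 107.97917809119251 slopes deg [ 0.25238531 -0.05262717] ((-43.715728759765625, -1.7289886474609375), (150.04412841796875, 71.38848114013672), 89.99765014648438)
goat 0
oca 0
mp 0
bit 0
```

View pics/end.png

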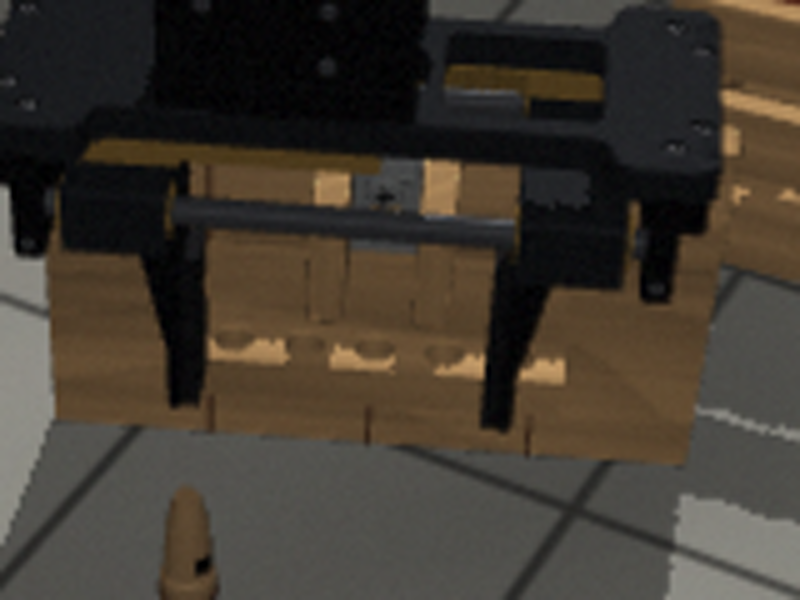

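```bash
python3 -m handwheel '[[0.082,-0.04,-0.04,0,0,0,0],[0.082,-0.04,-0.04,0,0,0,0],[0.082,-0.04,-0.04,0,0,0,0],[0.082,-0.04,-0.04,0,0,0,0],[0.082,-0.04,-0.04,0,0,0,0],[0.082,-0.03,-0.03,0,0,0,0],[0.082,0,0,0,0,0,0],[0.082,0,0,0,0,0,0]]'
python3 - <<'E'
from scr import *
im,d=ctrl.get_image("scene"); np.savez("scene3.npz",im=im,d=d)
o=np.array([.4841,.2369,0])
f=lambda x,y,z:o+BX*x+BY*y+np.array([0,0,z])
# rack seated prediction for home with screw z=zs
for zs in(.1405,.142): print(zs,proj("scene",[f(-.009,0,zs),f(-.003,0,zs-.018),f(-.003,-.028,zs+.022),f(-.003,.028,zs+.022)]).round(1).tolist())
cv2.imwrite("pics/end2.png",cv2.resize(im[110:170,316:396],(800,600),interpolation=0))
E
```

```text
time: 18.95
position: [0.4784, -0.3192, 0.2731]
tool_rot: [1.717, 2.63, 0.002]
ft_force: [0.5, 0.3, 0.4]
grip_width: 0.944
grip_force: 0.0
0.1405 [[356.3, 133.8], [356.1, 139.3], [371.2, 123.8], [343.0, 122.0]]
0.142 [[356.4, 133.2], [356.1, 138.7], [371.2, 123.2], [343.0, 121.4]]
```

View pics/end2.png

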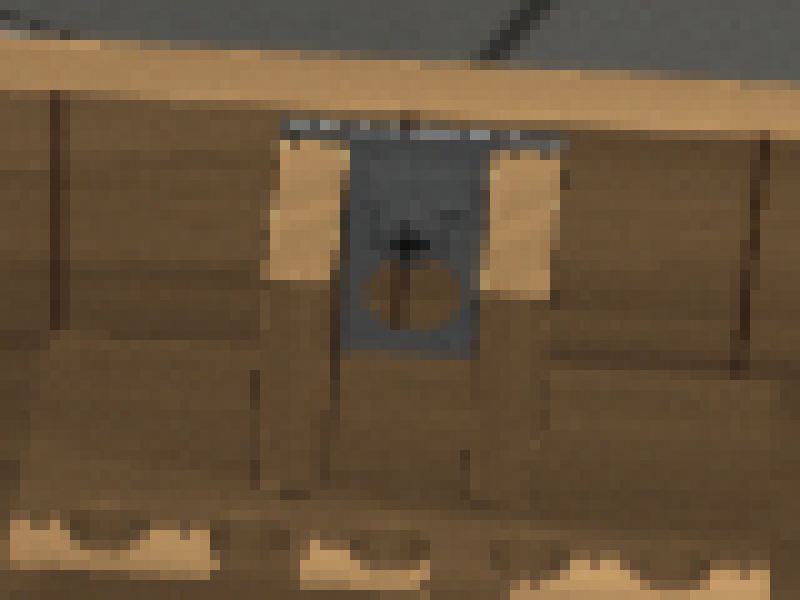

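The rack hangs level and flat. The head is at px (356.3,133.5) and the hole centre at (356.7,139.0). That 5.5 px gap matches the one predicted for fully home, so I'm handing the job in.

```bash
python3 -c "
from bench import ctrl
print(ctrl.close_job())"
```

```text
the job is handed in; nothing more can be done
None
```

The rack hangs on the screw, snapped home against the end of the slot, level and released. The other things look unmoved in the camera check, and I handed the job in at about 19 s; the judge's verdict was not shown.

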